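# Open the light-curing unit's push-latch flap

### The arm

A 6-joint arm with a two-finger parallel gripper is mounted at the origin on a cart in front of the work surface, level with it; the furniture and walls round the work are solid. World frame = base frame: x ahead of the robot, y to its left, z up, the work surface at z = 0. Lengths are in m, angles in rad, forces in N, time in s.
With the tool pointing down it reaches from about 0.275 to 0.75 m from the base axis. Payload 10.2 kg.
Tool frame: the origin (TCP) lies midway between the tips of the shut fingers; the grasp point (between the pads) lies 19 mm behind it (manip.tcp_to_grasp is the distance from the TCP to the grasp point, in m); z points along the fingers, y is the direction in which the jaws open and shut (so a half turn about z gives the same grasp; the last joint's range is limited). The gripper opens to 88 mm and grips with 3 to 60 N. Pads are 18 mm wide; open, the fingers measure 123 mm over their backs; the gripper's body (75 mm by 187 mm) begins 45 mm behind the grasp point.
Start: joints at [0.88, 0.313, 1.498, -0, 1.331, -0.223], TCP at [0.237, 0.469, 0.239] pointing down, gripper open.
Joint ranges: [-2.94, 2.94], [-0.97, 2.17], [0.19, 2.56], [-1.23, 4.37], [0.02, 3.11], [-2.88, 2.88]. Speed limits (rad/s): [2.39, 2.39, 3.01, 3.14, 3.14, 3.14].

### API

Orientations are given as a 3x3 rotation matrix whose columns are the frame's x, y, z axes.
In Python, from cell import manip gives the robot as it stands.
- The arm moves only by the tool apply_moves, never from a script. Its argument "targets" is a list of rows, each an object of numbers: "gripper": the opening in per cent of the stroke, from 0 (shut) to 100 (fully open); "x", "y", "z": the shift along the tool's x, y, z in cm; "yaw": the turn about the tool's z in rad. A call has 1 to 5 rows; each row shifts and turns the commanded pose from where the row before left it, along the tool's axes as they then stand; what a row does not reach is not made up. A row lasts 1/12 s, in which the tool goes at most 41.7 mm and 7.16 degrees, less where a joint would pass 70% of its speed; a pose out of reach is approached as far as the arm can. A call with a gripper value outside its range is refused whole. The fingers move at their own pace and stop on an object; the grip force is fixed at half the most. Time passes only in rows, so rows that do not move let the fingers close. It gives the time, the measured TCP pose, the force and the opening at its end, in the units of the state.
- manip.read_state(): the state, without advancing time (a new reading comes with each control period).
- manip.grab_frame(name): name is "scene" or "side" or "wrist"; returns (picture, depth): 384x512x3 uint8, blue, green, red; 384x512 float32, m along the optical axis (not along the pixel's ray), 0 where there is no reading.
- manip.camera_params(name): a dict with "intrinsics" (3x3 intrinsics, pixels), "k1" (the pictures are not rectified: a ray, as slopes to the right and down, at radius r is drawn at 1 + k1 r^2 times it, then the intrinsics apply), "camera_from_world" (4x4, takes a point from world to camera coordinates); the wrist camera has in their place "T_tool_cam" (4x4, takes a point from camera to tool coordinates, whose origin is the TCP and whose axes are the flange's). Camera axes: x right, y down, z forward; pixel columns grow to the right and rows downward; lengths in m; the calibration is good to about 2 mm. A picture is of the moment at which its call begins: read the wrist's pose just before it. camera_params takes no time and is no camera call.
- manip.finish_job(): hands the job in, once; it reports no verdict.
The state is a dict: "time": time; "joints": joint angles; "joint_vel": joint speeds; "tau": joint torques, N m; "tool_pos": TCP position; "tool_rot": TCP orientation; "force": force on the tool from outside, world axes, zero at the start; "moment": the same for the moment, N m; "width": opening from 0.0 (shut) to 1.0 (fully open).
Only numpy, scipy, OpenCV 4.12 (cv2) and the standard library are available. Lean on these libraries where they do the work, as an engineer would, in place of code of your own. Each camera call takes 0.05 s, during which the arm holds its last target.

### The job

The curing cycle is over and the front flap of the small light-curing unit must be opened, but a round tin stands where the flap folds down. With the fingertips slide the tin along the bench, without lifting it, until it is out of the flap's way, leaving the glass, the plaster model and the bottle where they stand. Then press the flap's push bar all the way in once so that its push-push latch lets go, take the hand away and let the flap fold down by itself clear of the tin, and watch that it stays fully open; do not push it back.

Things in the scene. Friction and masses are not known exactly. Their poses are not given: they have to be found in the camera images.
- curing_unit: Small white light-curing unit with grey base, fixed on the bench, 122 deep (x) x 198 wide (y) x 96 mm high. Origin: middle of its underside; +x to its back, -x out of its front toward the robot, +y to its left seen from the robot. The top shell above the flap stands back at x = -54 mm; the control column left of the flap (face x = -60) has a black timer knob, not needed, out to x = -71.
- flap_hinge (a point): Middle of the flap's level hinge line along its foot: x = -59, y = -26, z = 16 mm in the unit's frame, same axes. The flap is 120 wide (60 to either side), 62 high, 6 thick. It folds outward to lie level, reaching 62 mm out (-x) from here. The tin is out of its way when the tin's centre is over 92 mm to either side (y) of here, or over 98 mm out (-x) from here.
- chamber_flap (a joint): Flap angle, rad: 0 shut and latched, negative pressed in (stop at -0.088, 4.4 mm at the push bar), 1.53 folded fully down. The latch lets go when the flap has been pressed past about -0.065 (3.3 mm, about 3 N) and is released; its spring then swings it down in about 1.5 s. Shorter presses leave it latched; pushing the open flap shut and in latches it again.
- flap_press (a point): Middle of the outer face of the grey ribbed push bar, a raised bar 64 wide x 13 high that stands 7 mm proud of the flap near its upper edge, 66 mm above the bench while the flap is shut. Moves with the flap. It is pressed level, along the unit's +x.
- polishing_tin: Round tin with a blue lid, 64 mm in diameter, 28 high, 0.06 to 0.13 kg, standing loose on the bench in front of the flap; origin at the centre of its underside.
- dappen_glass: Small frosted clear tapered glass, 48 mm wide at the rim, 61 high, standing loose on the bench to one side of the tin; leave alone. Origin at the centre of its underside.
- plaster_model: Beige plaster dental arch model, 62 x 66 x 28 mm, loose on the bench to the other side of the tin; leave alone. Origin at the centre of its underside.
- separator_bottle: White bottle with a blue cap, 42 mm in diameter, 103 high, loose on the bench at the right of the unit; leave alone. Origin at the centre of its underside.
Things that resemble listed ones, but are neither listed nor needed, are in the scene too. There is more than one size of the polishing_tin; the one meant has the size given above.

How it is judged:
On the way, in this order (a step that is already met when the one before it is completed fails the run):
1. the tin has been slid out of the flap's way while the flap is still shut (value of joint chamber_flap below 0.05 rad and (y of polishing_tin in the frame of curing_unit above 0.066 m or y of polishing_tin in the frame of curing_unit below -0.118 m or x of polishing_tin in the frame of curing_unit below -0.157 m)), for 0.2 s.
2. the flap has popped, folded fully down and stayed there for a second (value of joint chamber_flap above 1.45 rad), for 1 s.
At the end, for the whole second after the job is handed in: Flap folded fully down (above 1.45 rad) and staying so; tin flat and still on the bench, clear of the flap (centre 92 mm or more to either side of the flap's middle, or 95 mm out from its shut face); glass, model and bottle within 15 mm of where they stood (value of joint chamber_flap above 1.45 rad and (y of polishing_tin in the frame of curing_unit above 0.066 m or y of polishing_tin in the frame of curing_unit below -0.118 m or x of polishing_tin in the frame of curing_unit below -0.157 m) and height (world z) of polishing_tin between -0.004 and 0.004 m and angle between polishing_tin's own z axis and vertical below 0.1 rad and linear speed of polishing_tin below 0.02 m/s and distance of each of dappen_glass, plaster_model, separator_bottle from where it was at the start of the episode below 0.015 m); the robot touches nothing.
It fails at once if the tin is lifted off the bench or tipped over (height (world z) of polishing_tin above 0.012 m or angle between polishing_tin's own z axis and vertical above 0.35 rad).
It fails at once if the flap is opened onto the tin (value of joint chamber_flap above 0.1 rad and contact force between polishing_tin and curing_unit above 0.3 N).
It fails at once if the opened flap is pushed back or forced by hand (more than 6 N once it is open past 0.3 rad) (value of joint chamber_flap above 0.3 rad and contact force between the fingers and curing_unit above 6 N).
It fails at once if the glass, the model or the bottle is moved by more than 15 mm (distance of any of dappen_glass, plaster_model, separator_bottle from where it was at the start of the episode above 0.015 m).
It also fails if it takes over 43 s, if anything falls off the work surface, if the arm or the gripper's body presses on something with over 40 N, if the wrist force passes 120 N, or if a joint passes its speed limit or range.

## Working session

There is one attempt and no reset: what is moved stays moved. The work goes in short steps, Python scripts to look and compute and a tool call to move; the robot and the scene stay as the last step left them, time stands still between calls to the robot, and variables do not carry over. Pictures are saved under pics/ and viewed, and the job is handed in when it is done.

Besides the shell and the picture viewer there is one more tool, called after "Request:" as name(argument=value, ...) on one line, values as JSON. apply_moves: Moves the arm, as the interface text tells. Its arguments: {"type":"object","properties":{"targets":{"type":"array"}},"required":["targets"]}

```bash
ls; mkdir -p pics; cat > h.py <<'E'
import numpy as np, cv2
from cell import manip
def rays(cp,uv):
    K=np.array(cp["intrinsics"]);uv=np.atleast_2d(uv).astype(float)
    return cv2.undistortPoints(uv.reshape(-1,1,2),K,np.array([cp["k1"],0,0,0,0.])).reshape(-1,2)
def pts(name,depth,st=None):
    cp=manip.camera_params(name);h,w=depth.shape
    v,u=np.mgrid[:h,:w];r=rays(cp,np.c_[u.ravel(),v.ravel()])
    d=depth.reshape(-1,1);P=np.c_[r*d,d]
    if "camera_from_world" in cp: T=np.linalg.inv(np.array(cp["camera_from_world"]))
    else:
        A=np.eye(4);A[:3,:3]=st["tool_rot"];A[:3,3]=st["tool_pos"];T=A@np.array(cp["T_tool_cam"])
    return (P@T[:3,:3].T+T[:3,3]).reshape(h,w,3)
E
python3 - <<'E'
from h import *
s=manip.read_state();print(s)
for n in("scene","side"):
    im,d=manip.grab_frame(n);cv2.imwrite(f"pics/{n}0.png",im);np.save(f"{n}0.npy",d)
E
```

```text
pics
{'time': 0.0, 'joints': array([ 8.79597079e-01,  3.13437833e-01,  1.49843111e+00, -3.88921446e-05,
        1.33099561e+00, -2.23406139e-01]), 'joint_vel': array([ 0.001429  ,  0.00035097, -0.00157773, -0.00066634,  0.00226942,
       -0.00218183]), 'tau': array([ 2.76881901e-04, -4.02222705e+01, -2.52270359e+01,  6.93858415e-02,
        3.51828674e-02, -8.95627909e-05]), 'tool_pos': array([0.23659268, 0.46839064, 0.23816954]), 'tool_rot': array([[-8.92569667e-01,  4.50908836e-01, -7.81677528e-04],
       [ 4.50909447e-01,  8.92569136e-01, -1.00405696e-03],
       [ 2.44963079e-04, -1.24865657e-03, -9.99999190e-01]]), 'force': array([ 0.33349074, -0.22856819,  0.11337918]), 'moment': array([-0.00534816, -0.02820552, -0.03233965]), 'width': 1.0009016348278323}
```

View pics/scene0.png

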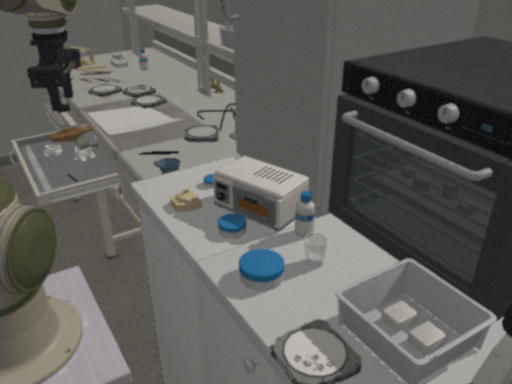

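View pics/side0.png

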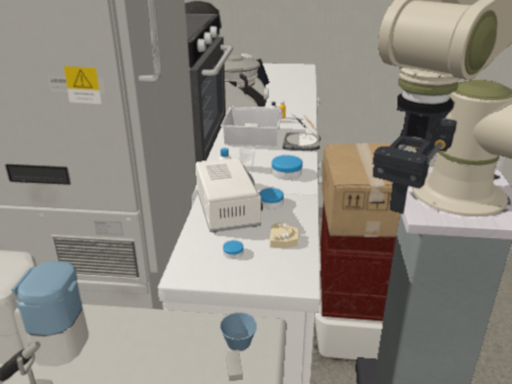

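Scene picture: the unit is at (260,190) with its flap facing lower left. There are three blue-lidded tins: (232,224) in front of the flap, a larger one at (262,266), and a small one at (211,180). The plaster model is at (186,201), the glass at (316,248) and the bottle at (305,217). My candidate is (232,224); next I'll measure all three.

```bash
python3 - <<'E'
from h import *
ims=[]
for n in("scene","side"):
    d=np.load(f"{n}0.npy");im=cv2.imread(f"pics/{n}0.png");P=pts(n,d)
    hsv=cv2.cvtColor(im,cv2.COLOR_BGR2HSV)
    m=((hsv[...,0]>95)&(hsv[...,0]<115)&(hsv[...,1]>150)&(P[...,2]>-.02)&(P[...,2]<.15)&(d>0)).astype(np.uint8)
    k,l,st,c=cv2.connectedComponentsWithStats(m)
    for i in range(1,k):
        if st[i,4]<15: continue
        q=P[l==i];z=np.percentile(q[:,2],50);t=q[abs(q[:,2]-z)<.006]
        (cx,cy),r=cv2.minEnclosingCircle(t[:,:2].astype(np.float32))
        print(n,c[i].round(),st[i,4],"z",z.round(4),"c",round(cx,4),round(cy,4),"r",round(r,4))
    if n=="scene":
        for uv in [(186,201),(316,248),(316,238),(305,217),(232,183),(260,165),(300,186),(216,170),(255,208)]:
            print(uv,P[uv[1],uv[0]].round(4))
        crop=im[140:300,150:350]
    else: crop=im[130:270,170:320]
    cv2.imwrite(f"pics/{n}0c.png",cv2.resize(crop,None,fx=4,fy=4,interpolation=cv2.INTER_CUBIC)[:600,:800])
    # occupancy top map
    Q=P[(d>0)&(P[...,2]>.012)&(P[...,2]<.13)&(abs(P[...,1])<.5)&(P[...,0]>.2)&(P[...,0]<.9)]
    np.save(f"Q{n}.npy",Q)
Q=np.vstack([np.load("Qscene.npy"),np.load("Qside.npy")])
M=np.zeros((600,800),np.uint8)  # row: x .8->.2 ; col y .4->-.4, 1mm
M=np.zeros((600,800,3),np.uint8)
for x,y,z in Q[np.argsort(Q[:,2])]:
    r=int((.85-x)*1000);c=int((.4-y)*1000)
    if 0<=r<600 and 0<=c<800: cv2.circle(M,(c,r),1,tuple(int(v) for v in cv2.applyColorMap(np.uint8([[min(255,z*2000)]]),cv2.COLORMAP_JET)[0,0]),-1)
cv2.imwrite("pics/top0.png",M)
E
```

```text
scene [208. 179.] 47 z 0.0209 c 0.5372 0.3216 r 0.0181
scene [306. 196.] 75 z 0.1021 c 0.6087 0.003 r 0.0104
scene [232. 223.] 362 z 0.0293 c 0.4781 0.0948 r 0.0321
scene [261. 265.] 1115 z 0.0399 c 0.4459 -0.0767 r 0.0434
(186, 201) [0.4335 0.2435 0.0219]
(316, 248) [ 0.5503 -0.1102  0.0544]
(316, 238) [ 0.5761 -0.0776  0.0495]
(305, 217) [ 0.5985 -0.01    0.0562]
(232, 183) [0.5187 0.1653 0.0822]
(260, 165) [0.6076 0.185  0.097 ]
(300, 186) [0.6359 0.0609 0.0884]
(216, 170) [0.5916 0.3902 0.0006]
(255, 208) [0.5379 0.0957 0.0442]
side [224. 152.] 41 z 0.0982 c 0.6087 0.0136 r 0.0089
side [287. 164.] 360 z 0.0389 c 0.4457 -0.061 r 0.0401
side [271. 195.] 235 z 0.0285 c 0.4754 0.1056 r 0.0292
side [233. 247.] 177 z 0.0203 c 0.5419 0.328 r 0.0199
```

View pics/scene0c.png

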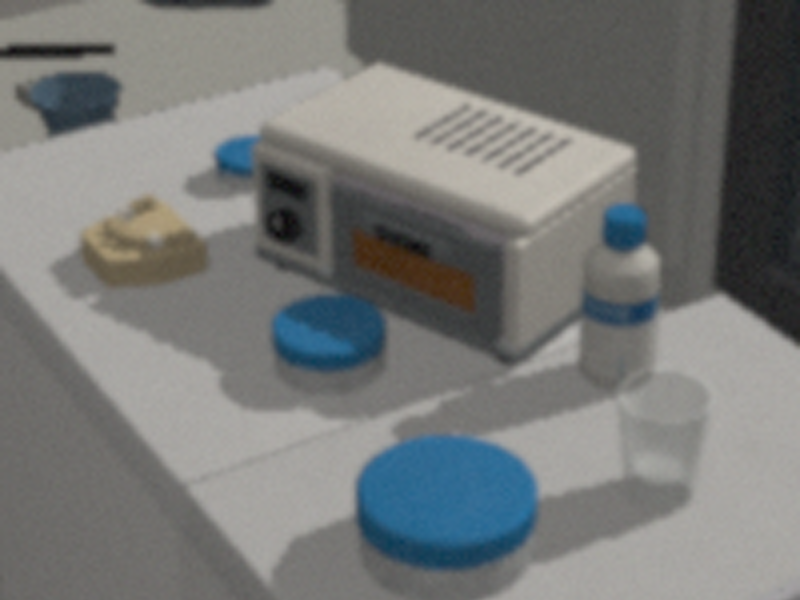

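View pics/top0.png

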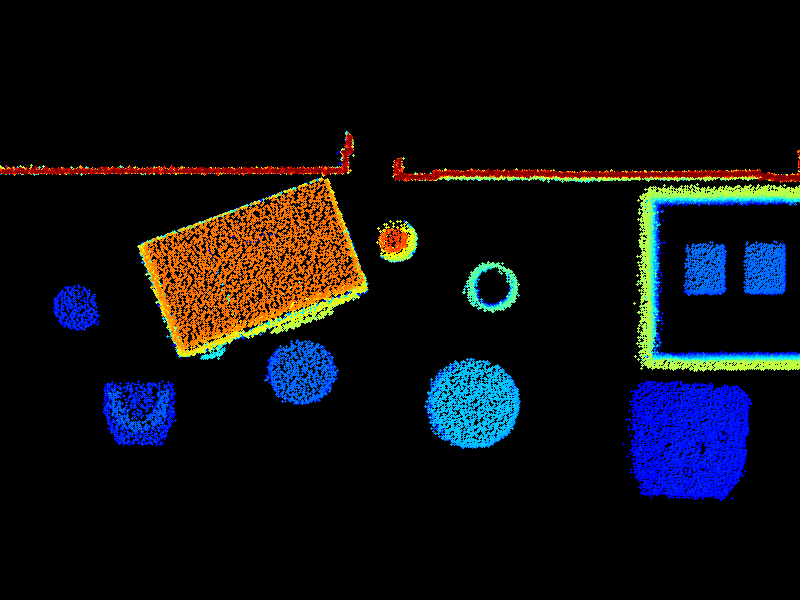

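```bash
python3 - <<'E'
from h import *
Q=np.vstack([np.load("Qscene.npy"),np.load("Qside.npy")])
for n in("scene","side"):
    q=np.load(f"Q{n}.npy")
    s=q[(q[:,2]>.085)&(q[:,2]<.11)&(q[:,1]>.03)&(q[:,1]<.28)&(q[:,0]<.675)]
    h=np.zeros((500,600),np.uint8)
    ij=np.c_[(s[:,0]*1000-300),(s[:,1]*1000+100)].astype(int); h[ij[:,0],ij[:,1]]=255
    h=cv2.morphologyEx(cv2.morphologyEx(h,cv2.MORPH_CLOSE,np.ones((9,9))),cv2.MORPH_OPEN,np.ones((9,9)))
    nz=np.argwhere(h).astype(np.float32)
    (c,sz,a)=cv2.minAreaRect(nz);b=cv2.boxPoints((c,sz,a)); print(n,np.array(c)+[300,-100],sz,a);print((b+[300,-100]).round())
    P=pts(n,np.load(f"{n}0.npy"))
    f=P[(abs(P[...,2])<.006)&(P[...,0]>.2)&(P[...,0]<.7)]
    for y in(-.1,0,.1,.2,.3):
        g=f[abs(f[:,1]-y)<.01]; print(y,np.percentile(g[:,0],[0.5,2]) if len(g) else None)
E
```

```text
scene [581.73724365 143.22262573] (116.70524597167969, 195.22073364257812) 19.98310661315918
[[494. 215.]
 [560.  32.]
 [670.  71.]
 [603. 255.]]
-0.1 [0.3600886  0.36104043]
0 [0.35989646 0.36074959]
0.1 [0.35954704 0.36032068]
0.2 [0.35940759 0.36025428]
0.3 [0.35905874 0.35988613]
side [583.45169067 149.79754639] (115.7611083984375, 197.86619567871094) 20.26569938659668
[[495. 223.]
 [563.  37.]
 [672.  77.]
 [603. 263.]]
-0.1 [0.35928262 0.35946319]
0 [0.36006398 0.36278296]
0.1 [0.36103307 0.36340608]
0.2 [0.35951318 0.3619381 ]
0.3 [0.3604882  0.36362921]
```

Sizes confirm it. The (232,224) tin has radius 32 mm, height 28–29 mm and centre about (0.476, 0.099). The big one is r 43 / z 40 and the small one r 19 / z 20, so both are decoys. In the crop the chosen tin stands directly before the flap with the orange window. The plan is to straddle the tin along the unit's y, grip it at the rim and drag it straight out along -x. First I turn the tool.

Request:
apply_moves(targets=[{"yaw":-0.12},{"yaw":-0.12},{"yaw":-0.12},{"yaw":-0.12},{"yaw":-0.12}])

```text
schema error: expected keys gripper, x, y, z, yaw
```

Request:
apply_moves(targets=[{"yaw":-0.11},{"yaw":-0.11},{"yaw":0}])

```text
schema error: expected keys gripper, x, y, z, yaw
```

```bash
cat >> h.py <<'E'
def go(x,y,z):
    s=manip.read_state();d=np.array(s["tool_rot"]).T@(np.array([x,y,z])-s["tool_pos"])
    print("t",round(s["time"],2),"pos",s["tool_pos"].round(4),"ang_y",np.degrees(np.arctan2(s["tool_rot"][1][1],s["tool_rot"][0][1])).round(2),"cm in tool",(d*100).round(2),"len",(np.linalg.norm(d)*100).round(1))
E
python3 - <<'E'
from h import *
go(.42,.078,.235)
print(np.round(manip.camera_params("wrist")["T_tool_cam"],3), manip.read_state()["joints"].round(2))
E
```

```text
t 0.1 pos [0.2366 0.4684 0.2383] ang_y 63.2 cm in tool [-33.97 -26.58   0.35] len 43.1
[[-0.001 -0.959 -0.285  0.074]
 [ 1.    -0.001 -0.    -0.   ]
 [ 0.    -0.285  0.959 -0.145]
 [ 0.     0.     0.     1.   ]] [ 0.88  0.31  1.5  -0.    1.33 -0.22]
```

Request:
apply_moves(targets=[{"gripper":100,"x":0,"y":0,"z":0,"yaw":-0.12},{"gripper":100,"x":0,"y":0,"z":0,"yaw":-0.12},{"gripper":100,"x":0,"y":0,"z":0,"yaw":-0.12},{"gripper":100,"x":0,"y":0,"z":0,"yaw":-0.12},{"gripper":100,"x":0,"y":0,"z":0,"yaw":-0.12}])

```text
time: 0.52
tool_pos: [0.2367, 0.4685, 0.2384]
tool_rot: [[-0.99, -0.138, -0.0], [-0.138, 0.99, -0.001], [0.001, -0.001, -1.0]]
force: [-0.3, 0.0, -0.7]
width: 1.001
```

Request:
apply_moves(targets=[{"gripper":100,"x":0,"y":0,"z":0,"yaw":-0.11},{"gripper":100,"x":0,"y":0,"z":0,"yaw":-0.11},{"gripper":100,"x":0,"y":0,"z":0,"yaw":0}])

```text
time: 0.77
tool_pos: [0.2367, 0.4685, 0.2384]
tool_rot: [[-0.937, -0.349, -0.0], [-0.349, 0.937, -0.001], [0.001, -0.0, -1.0]]
force: [0.4, 0.7, 0.6]
width: 1.0
```

```bash
python3 - <<'E'
from h import *
go(.40,.072,.235)
E
```

```text
t 0.77 pos [0.2367 0.4685 0.2384] ang_y 110.4 cm in tool [ -1.49 -42.85   0.36] len 42.9
```

Request:
apply_moves(targets=[{"gripper":100,"x":-0.1,"y":-3.9,"z":0,"yaw":0},{"gripper":100,"x":-0.1,"y":-3.9,"z":0,"yaw":0},{"gripper":100,"x":-0.1,"y":-3.9,"z":0,"yaw":0},{"gripper":100,"x":-0.1,"y":-3.9,"z":0,"yaw":0},{"gripper":100,"x":-0.1,"y":-3.9,"z":0,"yaw":0}])

```text
time: 1.18
tool_pos: [0.3087, 0.2856, 0.2386]
tool_rot: [[-0.94, -0.342, -0.0], [-0.342, 0.94, -0.0], [0.0, -0.0, -1.0]]
force: [1.1, -0.7, 0.4]
width: 1.003
```

Request:
apply_moves(targets=[{"gripper":100,"x":-0.2,"y":-3.9,"z":0,"yaw":0},{"gripper":100,"x":-0.2,"y":-3.9,"z":0,"yaw":0},{"gripper":100,"x":-0.2,"y":-3.9,"z":0,"yaw":0},{"gripper":100,"x":-0.2,"y":-3.9,"z":0,"yaw":0},{"gripper":100,"x":-0.2,"y":-3.9,"z":0,"yaw":0}])

```text
time: 1.6
tool_pos: [0.3856, 0.1058, 0.2388]
tool_rot: [[-0.94, -0.341, 0.0], [-0.341, 0.94, 0.0], [-0.0, -0.0, -1.0]]
force: [0.7, 0.5, -0.1]
width: 1.0
```

Request:
apply_moves(targets=[{"gripper":100,"x":0,"y":-3.9,"z":0,"yaw":0},{"gripper":100,"x":0,"y":0,"z":0,"yaw":0},{"gripper":100,"x":0,"y":0,"z":0,"yaw":0}])

```text
time: 1.85
tool_pos: [0.3991, 0.0698, 0.2385]
tool_rot: [[-0.941, -0.338, -0.001], [-0.338, 0.941, 0.0], [0.001, 0.0, -1.0]]
force: [-0.6, 0.2, -0.4]
width: 1.001
```

```bash
python3 - <<'E'
from h import *
go(.42,.078,.235)
s=manip.read_state();im,d=manip.grab_frame("wrist");cv2.imwrite("pics/w1.png",im)
P=pts("wrist",d,s);np.save("Pw1.npy",P)
Q=P[(d>0)&(P[...,2]>.012)]
M=np.zeros((600,800,3),np.uint8)
for x,y,z in Q[np.argsort(Q[:,2])]:
    r=int((.70-x)*1500);c=int((.35-y)*1500)
    if 0<=r<600 and 0<=c<800: cv2.circle(M,(c,r),1,tuple(int(v) for v in cv2.applyColorMap(np.uint8([[min(255,z*2000)]]),cv2.COLORMAP_JET)[0,0]),-1)
cv2.imwrite("pics/topw1.png",M)
E
```

```text
t 1.85 pos [0.3991 0.0698 0.2385] ang_y 109.78 cm in tool [-2.25  0.06  0.35] len 2.3
```

View pics/w1.png

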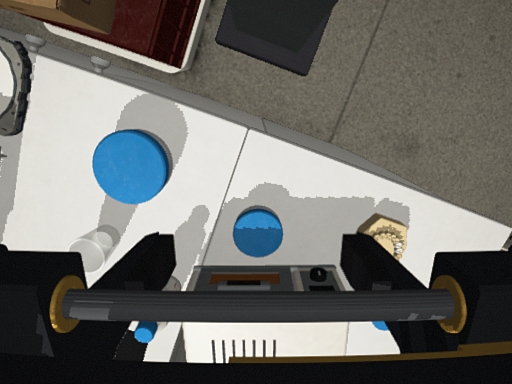

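View pics/topw1.png

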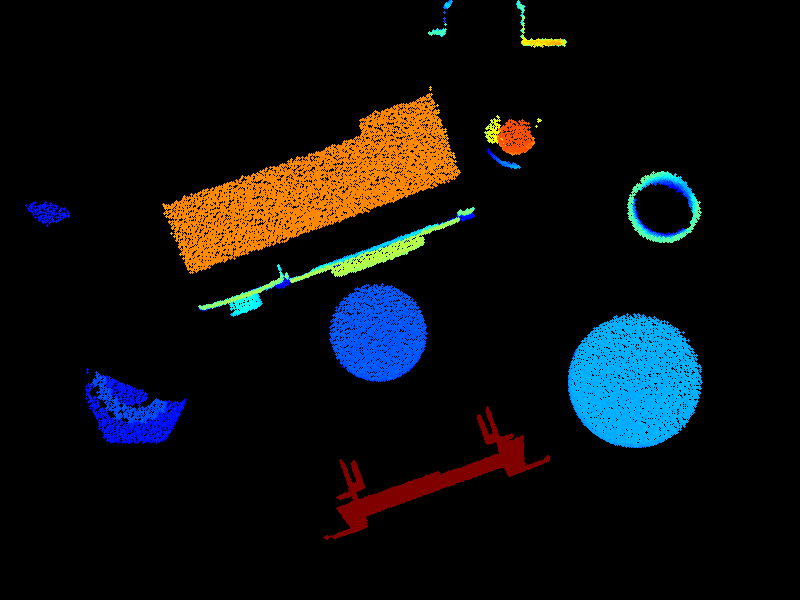

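The wrist view shows the tin at (258,232) directly in front of the flap (orange window and push bar at 245,280), the model at (385,240), the glass at (90,250) and the big decoy at (130,165). Now I'll fit them precisely.

```bash
python3 - <<'E'
from h import *
P=np.load("Pw1.npy").reshape(-1,3)
def near(x,y,r,z0,z1): return P[(np.hypot(P[:,0]-x,P[:,1]-y)<r)&(P[:,2]>z0)&(P[:,2]<z1)]
t=near(.478,.098,.045,.022,.036);(c,r)=cv2.minEnclosingCircle(t[:,:2].astype(np.float32));print("tin",c,r,np.median(t[:,2]))
# front edge base/shell via bar points
b=near(.53,.098,.06,.055,.078); 
b=b[(b[:,2]>.068)]
rect=cv2.minAreaRect((b[:,:2]*1000).astype(np.float32));print("bar",len(b),rect,np.percentile(b[:,2],[5,50,95]));print(cv2.boxPoints(rect))
s=P[(P[:,2]>.09)&(P[:,2]<.1)&(P[:,0]>.5)&(P[:,1]<.3)&(P[:,1]>.03)]
# front edge of shell: min along ux binned by uy
a=np.radians(20)
for it in range(3):
    ux=np.array([np.cos(a),np.sin(a)]);uy=np.array([-ux[1],ux[0]])
    U=s[:,:2]@ux;V=s[:,:2]@uy
    e=[(v,np.min(U[abs(V-v)<.003])) for v in np.arange(V.min()+.01,V.max()-.01,.006)]
    e=np.array(e);p=np.polyfit(e[:,0],e[:,1],1);a-=np.arctan(p[0])
print("yaw",np.degrees(a),"front u",np.median(e[:,1]),"V",V.min(),V.max(),"rms",np.std(e[:,1]-np.polyval(p,e[:,0])))
u0=np.median(e[:,1])+.054;v0=(V.min()+V.max())/2
o=u0*ux+v0*uy;print("origin",o)
bc=np.array(rect[0])/1000-o;print("bar in unit",bc@ux,bc@uy, "min x",((b[:,:2]-o)@ux).min())
tc=np.array(c)-o;print("tin in unit",tc@ux,tc@uy)
np.save("unit.npy",[o[0],o[1],a])
E
```

```text
tin (0.4784112572669983, 0.09811551123857498) 0.032572899013757706 0.0269987498557831
bar 434 ((529.2323608398438, 98.44343566894531), (9.699389457702637, 117.99978637695312), 20.145326614379883) [0.06851652 0.07025565 0.0715569 ]
[[504.35965  152.16359 ]
 [544.9991    41.382786]
 [554.1051    44.72328 ]
 [513.46564  155.50409 ]]
yaw 19.702618421337938 front u 0.5623504336726737 V -0.15646270417722077 0.038028220310115976 rms 0.00040796913371379546
origin [0.60023067 0.152045  ]
bar in unit -0.08491286487149942 -0.026527217089275613 min x -0.08980569405246072
tin in unit -0.13286920834424795 -0.0097021993027268
```

```bash
python3 - <<'E'
from h import *
o=np.load("unit.npy");a=o[2];ux=np.array([np.cos(a),np.sin(a)]);o[:2]-=.0208*ux;np.save("unit.npy",o);print(o)
go(.4784,.0981,.013)
E
```

```text
[0.5806484  0.14503253 0.34387556]
t 1.9 pos [0.3987 0.071  0.2386] ang_y 109.96 cm in tool [-8.43 -0.19 22.55] len 24.1
```

Request:
apply_moves(targets=[{"gripper":100,"x":-2.8,"y":-0.1,"z":1.5,"yaw":0},{"gripper":100,"x":-2.8,"y":-0.1,"z":2,"yaw":0},{"gripper":100,"x":-2.8,"y":0,"z":2,"yaw":0},{"gripper":100,"x":0,"y":0,"z":3,"yaw":0},{"gripper":100,"x":0,"y":0,"z":3,"yaw":0}])

```text
time: 2.32
tool_pos: [0.4786, 0.1005, 0.1225]
tool_rot: [[-0.938, -0.346, 0.001], [-0.346, 0.938, 0.0], [-0.001, -0.0, -1.0]]
force: [0.5, 0.0, -0.7]
width: 1.001
```

Request:
apply_moves(targets=[{"gripper":100,"x":0,"y":0,"z":3,"yaw":0},{"gripper":100,"x":0,"y":0,"z":2,"yaw":0},{"gripper":100,"x":0,"y":0,"z":0,"yaw":0}])

```text
time: 2.57
tool_pos: [0.4756, 0.1, 0.0704]
tool_rot: [[-0.938, -0.346, -0.007], [-0.346, 0.938, 0.0], [0.007, 0.003, -1.0]]
force: [-0.5, 0.1, -0.7]
width: 0.998
```

```bash
python3 - <<'E'
from h import *
go(.4784,.0981,.013)
s=manip.read_state();im,d=manip.grab_frame("wrist");cv2.imwrite("pics/w2.png",im)
E
```

```text
t 2.57 pos [0.4756 0.1    0.0704] ang_y 110.23 cm in tool [-0.23 -0.29  5.74] len 5.7
```

View pics/w2.png

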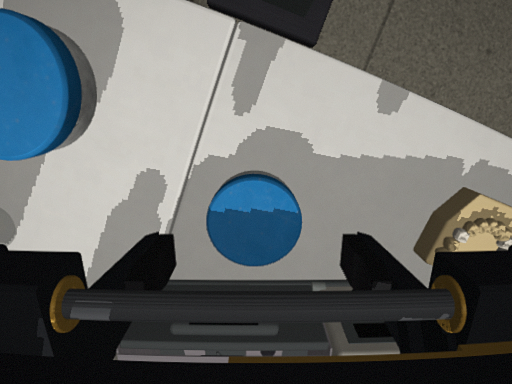

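The tin (254,218) is centred between the fingertips (160 and 355), and the model at (480,235) is clear. I'm going down.

Request:
apply_moves(targets=[{"gripper":100,"x":-0.1,"y":-0.2,"z":1.5,"yaw":0},{"gripper":100,"x":0,"y":-0.1,"z":1.5,"yaw":0},{"gripper":100,"x":0,"y":0,"z":1.5,"yaw":0},{"gripper":100,"x":0,"y":0,"z":0.8,"yaw":0},{"gripper":100,"x":0,"y":0,"z":0.3,"yaw":0}])

```text
time: 3.03
tool_pos: [0.4804, 0.0964, 0.018]
tool_rot: [[-0.938, -0.345, 0.0], [-0.345, 0.938, 0.0], [-0.0, -0.0, -1.0]]
force: [-1.2, -0.4, 0.4]
width: 1.003
```

Request:
apply_moves(targets=[{"gripper":100,"x":0,"y":0,"z":0,"yaw":0},{"gripper":100,"x":0,"y":0,"z":0,"yaw":0}])

```text
time: 3.2
tool_pos: [0.4809, 0.096, 0.0188]
tool_rot: [[-0.939, -0.345, 0.002], [-0.345, 0.939, -0.0], [-0.001, -0.001, -1.0]]
force: [0.3, 0.2, -0.3]
width: 1.006
```

```bash
python3 - <<'E'
from h import *
go(.4784,.0981,.013)
s=manip.read_state();im,d=manip.grab_frame("wrist");cv2.imwrite("pics/w3.png",im)
P=pts("wrist",d,s).reshape(-1,3)
t=P[(np.hypot(P[:,0]-.478,P[:,1]-.098)<.045)&(P[:,2]>.02)&(P[:,2]<.035)]
print(cv2.minEnclosingCircle(t[:,:2].astype(np.float32)), s["force"])
E
```

```text
t 3.2 pos [0.4809 0.096  0.0188] ang_y 110.19 cm in tool [0.16 0.28 0.58] len 0.7
((0.4749351441860199, 0.10375890135765076), 0.038578979671001434) [ 0.3193221   0.23363234 -0.34655979]
```

View pics/w3.png

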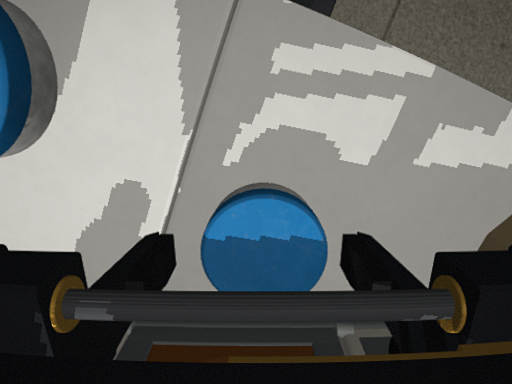

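Request:
apply_moves(targets=[{"gripper":100,"x":0.2,"y":0.2,"z":0.5,"yaw":0},{"gripper":70,"x":0,"y":0,"z":0,"yaw":0},{"gripper":65,"x":0,"y":0,"z":0,"yaw":0},{"gripper":65,"x":0,"y":0,"z":0,"yaw":0}])

```text
time: 3.58
tool_pos: [0.4778, 0.0969, 0.0128]
tool_rot: [[-0.939, -0.345, 0.0], [-0.345, 0.939, -0.0], [-0.0, -0.0, -1.0]]
force: [-1.2, 0.3, 0.8]
width: 0.799
```

Request:
apply_moves(targets=[{"gripper":65,"x":0,"y":0,"z":0,"yaw":0},{"gripper":65,"x":0,"y":0,"z":0,"yaw":0}])

```text
time: 3.75
tool_pos: [0.4778, 0.0969, 0.0128]
tool_rot: [[-0.939, -0.345, 0.0], [-0.345, 0.939, 0.0], [-0.0, -0.0, -1.0]]
force: [-0.3, 0.2, 0.5]
width: 0.718
```

Request:
apply_moves(targets=[{"gripper":60,"x":0,"y":0,"z":0,"yaw":0},{"gripper":60,"x":0,"y":0,"z":0,"yaw":0}])

```text
time: 3.92
tool_pos: [0.4778, 0.0969, 0.0128]
tool_rot: [[-0.939, -0.345, 0.0], [-0.345, 0.939, 0.0], [-0.0, 0.0, -1.0]]
force: [-0.5, 0.2, 1.9]
width: 0.719
```

Held. I'm sliding 55 mm outward (tool +x) gently.

Request:
apply_moves(targets=[{"gripper":60,"x":0.4,"y":0,"z":0,"yaw":0},{"gripper":60,"x":0.6,"y":0,"z":0,"yaw":0},{"gripper":60,"x":0.6,"y":0,"z":0,"yaw":0},{"gripper":60,"x":0.6,"y":0,"z":0,"yaw":0},{"gripper":60,"x":0.6,"y":0,"z":0,"yaw":0}])

```text
time: 4.33
tool_pos: [0.4509, 0.087, 0.0128]
tool_rot: [[-0.939, -0.345, 0.0], [-0.345, 0.939, -0.0], [-0.0, -0.0, -1.0]]
force: [1.2, 0.7, 2.5]
width: 0.72
```

Request:
apply_moves(targets=[{"gripper":60,"x":0.6,"y":0,"z":0,"yaw":0},{"gripper":60,"x":0.6,"y":0,"z":0,"yaw":0},{"gripper":60,"x":0.6,"y":0,"z":0,"yaw":0},{"gripper":60,"x":0.6,"y":0,"z":0,"yaw":0},{"gripper":60,"x":0.4,"y":0,"z":0,"yaw":0}])

```text
time: 4.75
tool_pos: [0.4247, 0.0774, 0.0128]
tool_rot: [[-0.939, -0.345, 0.0], [-0.345, 0.939, -0.0], [-0.0, -0.0, -1.0]]
force: [1.8, 0.6, 2.2]
width: 0.72
```

Request:
apply_moves(targets=[{"gripper":60,"x":0,"y":0,"z":0,"yaw":0},{"gripper":60,"x":0,"y":0,"z":0,"yaw":0}])

```text
time: 4.92
tool_pos: [0.4243, 0.0773, 0.0128]
tool_rot: [[-0.939, -0.345, -0.002], [-0.345, 0.939, -0.0], [0.002, 0.0, -1.0]]
force: [-5.0, -4.3, 9.4]
width: 0.717
```

```bash
python3 - <<'E'
from h import *
go(.4784,.0981,.013)
o=np.load("unit.npy");p=manip.read_state()["tool_pos"][:2]-o[:2];a=o[2]
print("tcp unit x,y",p@[np.cos(a),np.sin(a)],p@[-np.sin(a),np.cos(a)])
im,d=manip.grab_frame("wrist");cv2.imwrite("pics/w4.png",im)
E
```

```text
t 4.92 pos [0.4243 0.0773 0.0128] ang_y 110.19 cm in tool [-5.8   0.09 -0.03] len 5.8
tcp unit x,y -0.1700285431107973 -0.011060386437422604
```

View pics/w4.png

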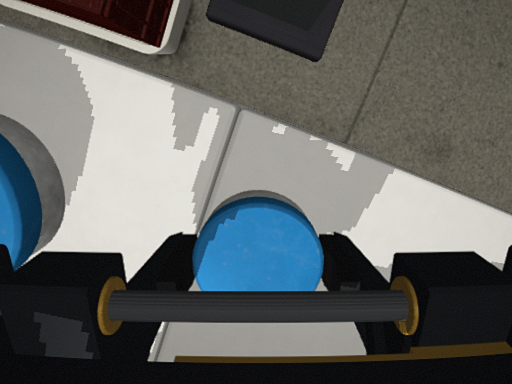

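The tin (258,248) is held between the fingers, short of the bench edge. I'll release it and rise.

Request:
apply_moves(targets=[{"gripper":100,"x":0,"y":0,"z":0,"yaw":0},{"gripper":100,"x":0,"y":0,"z":0,"yaw":0},{"gripper":100,"x":0,"y":0,"z":0,"yaw":0},{"gripper":100,"x":0,"y":0,"z":0,"yaw":0},{"gripper":100,"x":0,"y":0,"z":0,"yaw":0}])

```text
time: 5.38
tool_pos: [0.4251, 0.0777, 0.0126]
tool_rot: [[-0.939, -0.345, -0.0], [-0.345, 0.939, 0.0], [0.0, 0.0, -1.0]]
force: [-0.2, -0.2, -0.2]
width: 0.998
```

Request:
apply_moves(targets=[{"gripper":100,"x":0,"y":0,"z":-1.5,"yaw":0},{"gripper":100,"x":0,"y":0,"z":-3,"yaw":0},{"gripper":100,"x":0,"y":0,"z":-4,"yaw":0},{"gripper":100,"x":0,"y":0,"z":-4,"yaw":0},{"gripper":0,"x":0,"y":0,"z":0,"yaw":0}])

```text
time: 5.8
tool_pos: [0.428, 0.0775, 0.1439]
tool_rot: [[-0.938, -0.345, 0.011], [-0.345, 0.938, -0.001], [-0.01, -0.005, -1.0]]
force: [0.0, -0.4, 0.8]
width: 0.949
```

```bash
python3 - <<'E'
from h import *
s=manip.read_state();print(s["tool_pos"],s["time"])
im,d=manip.grab_frame("wrist");cv2.imwrite("pics/w5.png",im)
P=pts("wrist",d,s);np.save("Pw5.npy",P);Q=P.reshape(-1,3)
t=Q[(np.hypot(Q[:,0]-.425,Q[:,1]-.078)<.06)&(Q[:,2]>.02)&(Q[:,2]<.036)]
c,r=cv2.minEnclosingCircle(t[:,:2].astype(np.float32))
o=np.load("unit.npy");a=o[2];R=np.array([[np.cos(a),-np.sin(a)],[np.sin(a),np.cos(a)]])
print("tin",c,r,"unit",(np.array(c)-o[:2])@R)
b=Q[(Q[:,2]>.06)&(Q[:,2]<.075)];b2=(b[:,:2]-o[:2])@R
m=(abs(b2[:,1]+.026)<.034)&(b2[:,0]>-.085)&(b2[:,0]<-.04);print("bar",m.sum(),np.percentile(b2[m,0],[2,10,50]) if m.sum() else 0)
E
```

```text
[0.4280262  0.07752843 0.14387762] 5.8
tin (0.42509719729423523, 0.0771390050649643) 0.032324619591236115 unit [-0.16933399 -0.01147644]
bar 249 [-0.06114091 -0.06069045 -0.06007217]
```

View pics/w5.png

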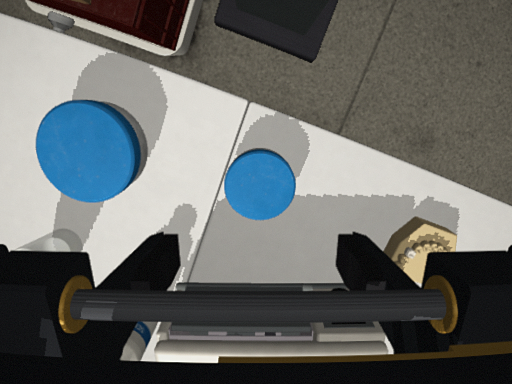

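The tin stands flat at unit (-0.169, -0.011), past the -0.157 limit and still in front of the flap's reach. With the fingers shutting, I'll go to a stand-off in front of the push bar.

```bash
cat >> h.py <<'E'
def U():
    o=np.load("unit.npy");a=o[2];return o[:2],np.array([[np.cos(a),-np.sin(a)],[np.sin(a),np.cos(a)]])
def gou(x,y,z):
    o,R=U();p=o+R@[x,y];s=manip.read_state();print("unit now",((s["tool_pos"][:2]-o)@R).round(4),"F",(s["force"][:2]@R).round(1));go(p[0],p[1],z)
E
python3 - <<'E'
from h import *
gou(-.100,-.026,.058)
E
```

```text
unit now [-0.1676 -0.0117] F [ 0.1 -0.6]
t 5.85 pos [0.4268 0.0775 0.1407] ang_y 110.19 cm in tool [-6.7  -1.47  8.32] len 10.8
```

Request:
apply_moves(targets=[{"gripper":0,"x":-2,"y":-0.5,"z":0,"yaw":0},{"gripper":0,"x":-2,"y":-0.5,"z":0,"yaw":0},{"gripper":0,"x":-1.5,"y":-0.5,"z":0,"yaw":0},{"gripper":0,"x":-1.2,"y":0,"z":0,"yaw":0},{"gripper":0,"x":0,"y":0,"z":2,"yaw":0}])

```text
time: 6.27
tool_pos: [0.496, 0.0868, 0.1186]
tool_rot: [[-0.939, -0.345, 0.004], [-0.345, 0.939, -0.0], [-0.004, -0.002, -1.0]]
force: [0.5, 0.6, -0.3]
width: 0.523
```

Request:
apply_moves(targets=[{"gripper":0,"x":0,"y":0,"z":2,"yaw":0},{"gripper":0,"x":0,"y":0,"z":2,"yaw":0},{"gripper":0,"x":0,"y":0,"z":1.5,"yaw":0},{"gripper":0,"x":0,"y":0,"z":0.7,"yaw":0},{"gripper":0,"x":0,"y":0,"z":0,"yaw":0}])

```text
time: 6.68
tool_pos: [0.4919, 0.0867, 0.0536]
tool_rot: [[-0.939, -0.345, -0.004], [-0.345, 0.939, 0.0], [0.004, 0.002, -1.0]]
force: [0.1, -0.4, 0.5]
width: 0.15
```

Request:
apply_moves(targets=[{"gripper":0,"x":0,"y":0,"z":0,"yaw":0},{"gripper":0,"x":0,"y":0,"z":0,"yaw":0},{"gripper":0,"x":0,"y":0,"z":0,"yaw":0}])

```text
time: 6.93
tool_pos: [0.4937, 0.0866, 0.0565]
tool_rot: [[-0.939, -0.345, 0.001], [-0.345, 0.939, -0.0], [-0.001, -0.001, -1.0]]
force: [0.5, 0.5, 0.1]
width: 0.006
```

```bash
python3 - <<'E'
from h import *
gou(-.078,-.026,.058)
for n in("scene","side"):
    im,d=manip.grab_frame(n)
    crop=im[140:300,150:350] if n=="scene" else im[130:270,170:320]
    cv2.imwrite(f"pics/{n}6.png",cv2.resize(crop,None,fx=4,fy=4,interpolation=cv2.INTER_CUBIC)[:600,:800])
E
```

```text
unit now [-0.1016 -0.0257] F [0.7 0.2]
t 6.93 pos [0.4937 0.0866 0.0565] ang_y 110.18 cm in tool [-2.36 -0.05 -0.15] len 2.4
```

View pics/scene6.png

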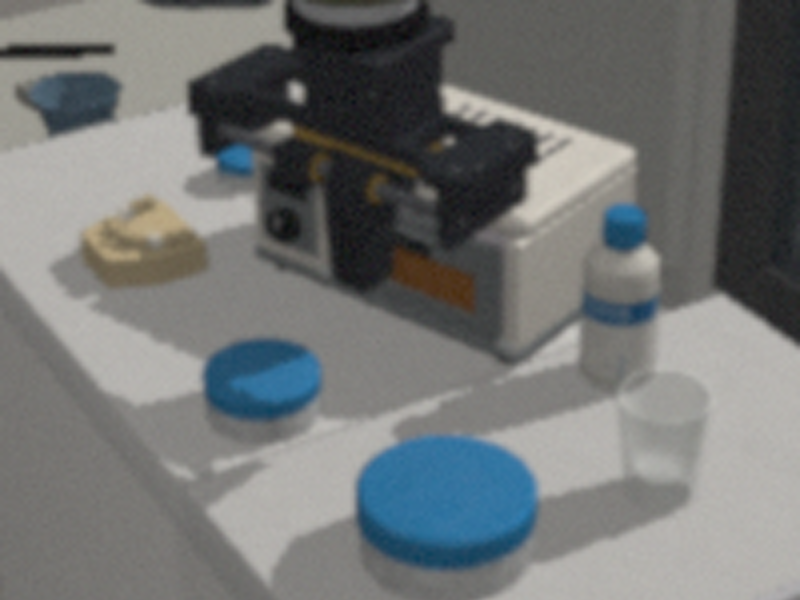

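View pics/side6.png

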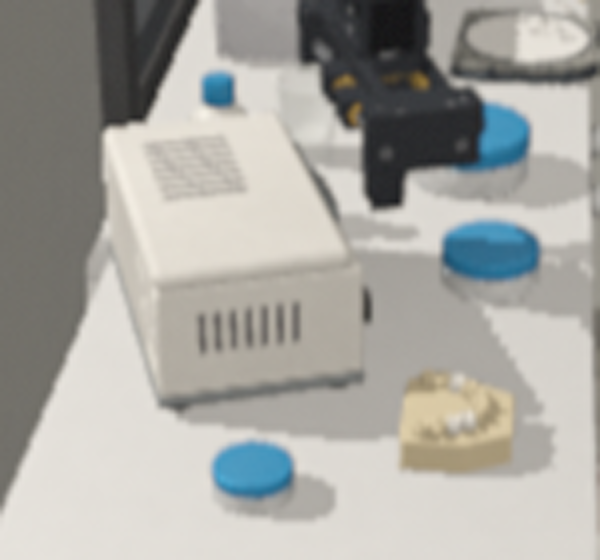

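The tin is far out on the bench (263,390 in the scene crop), the flap is shut and the fingers stand before the push bar. I'm approaching slowly.

Request:
apply_moves(targets=[{"gripper":0,"x":-0.7,"y":0,"z":0,"yaw":0},{"gripper":0,"x":-0.7,"y":0,"z":0,"yaw":0},{"gripper":0,"x":-0.5,"y":0,"z":0,"yaw":0},{"gripper":0,"x":-0.2,"y":0,"z":0,"yaw":0},{"gripper":0,"x":0,"y":0,"z":0,"yaw":0}])

```text
time: 7.45
tool_pos: [0.5134, 0.0941, 0.0556]
tool_rot: [[-0.939, -0.345, 0.0], [-0.345, 0.939, -0.0], [-0.0, -0.0, -1.0]]
force: [-0.4, -0.2, 0.3]
width: 0.008
```

Request:
apply_moves(targets=[{"gripper":0,"x":-0.2,"y":0,"z":0,"yaw":0},{"gripper":0,"x":0,"y":0,"z":0,"yaw":0}])

```text
time: 7.62
tool_pos: [0.515, 0.0946, 0.0557]
tool_rot: [[-0.939, -0.345, -0.0], [-0.345, 0.939, 0.0], [0.0, 0.0, -1.0]]
force: [0.6, 0.7, -0.2]
width: 0.001
```

Request:
apply_moves(targets=[{"gripper":0,"x":-0.2,"y":0,"z":0,"yaw":0},{"gripper":0,"x":0,"y":0,"z":0,"yaw":0}])

```text
time: 7.78
tool_pos: [0.5167, 0.0953, 0.0557]
tool_rot: [[-0.939, -0.345, -0.0], [-0.345, 0.939, 0.0], [0.0, 0.0, -1.0]]
force: [-0.3, 0.6, -0.2]
width: 0.003
```

```bash
python3 - <<'E'
from h import *
gou(-.0735,-.026,.058)
E
```

```text
unit now [-0.077  -0.0253] F [-0.   0.7]
t 7.78 pos [0.5167 0.0953 0.0557] ang_y 110.18 cm in tool [-0.34 -0.07 -0.23] len 0.4
```

Request:
apply_moves(targets=[{"gripper":0,"x":-0.2,"y":0,"z":-0.2,"yaw":0},{"gripper":0,"x":0,"y":0,"z":0,"yaw":0}])

```text
time: 7.95
tool_pos: [0.5184, 0.096, 0.0578]
tool_rot: [[-0.939, -0.345, -0.001], [-0.345, 0.939, -0.0], [0.001, 0.0, -1.0]]
force: [-1.5, -0.9, -0.3]
width: 0.005
```

Request:
apply_moves(targets=[{"gripper":0,"x":-0.2,"y":0,"z":0,"yaw":0},{"gripper":0,"x":0,"y":0,"z":0,"yaw":0}])

```text
time: 8.12
tool_pos: [0.5206, 0.0967, 0.0579]
tool_rot: [[-0.939, -0.345, -0.0], [-0.345, 0.939, 0.0], [-0.0, 0.0, -1.0]]
force: [-2.2, -0.8, 1.6]
width: 0.005
```

Request:
apply_moves(targets=[{"gripper":0,"x":-0.2,"y":0,"z":0,"yaw":0},{"gripper":0,"x":0,"y":0,"z":0,"yaw":0}])

```text
time: 8.28
tool_pos: [0.5216, 0.0971, 0.0578]
tool_rot: [[-0.938, -0.345, -0.003], [-0.345, 0.938, -0.001], [0.003, 0.0, -1.0]]
force: [-8.8, -3.0, 7.0]
width: 0.007
```

The force rose from about 2 N to 9 N, so the flap is at its stop. I'm taking the hand away.

Request:
apply_moves(targets=[{"gripper":0,"x":3,"y":0,"z":0,"yaw":0},{"gripper":0,"x":3.5,"y":0,"z":-2,"yaw":0},{"gripper":0,"x":2,"y":0,"z":-3.5,"yaw":0},{"gripper":0,"x":1,"y":0,"z":-3.9,"yaw":0},{"gripper":0,"x":0,"y":0,"z":-3.9,"yaw":0}])

```text
time: 8.7
tool_pos: [0.4316, 0.0642, 0.1923]
tool_rot: [[-0.939, -0.344, -0.0], [-0.344, 0.939, 0.0], [0.0, 0.0, -1.0]]
force: [0.8, -0.6, 1.2]
width: 0.001
```

Request:
apply_moves(targets=[{"gripper":0,"x":0,"y":0,"z":-2,"yaw":0},{"gripper":0,"x":0,"y":0,"z":0,"yaw":0},{"gripper":0,"x":0,"y":0,"z":0,"yaw":0},{"gripper":0,"x":0,"y":0,"z":0,"yaw":0},{"gripper":0,"x":0,"y":0,"z":0,"yaw":0}])

```text
time: 9.12
tool_pos: [0.4328, 0.0646, 0.2094]
tool_rot: [[-0.939, -0.345, -0.002], [-0.345, 0.939, 0.0], [0.002, 0.001, -1.0]]
force: [-0.2, 1.1, -0.7]
width: 0.008
```

Request:
apply_moves(targets=[{"gripper":0,"x":0,"y":0,"z":0,"yaw":0},{"gripper":0,"x":0,"y":0,"z":0,"yaw":0},{"gripper":0,"x":0,"y":0,"z":0,"yaw":0},{"gripper":0,"x":0,"y":0,"z":0,"yaw":0},{"gripper":0,"x":0,"y":0,"z":0,"yaw":0}])

```text
time: 9.53
tool_pos: [0.4332, 0.0646, 0.2106]
tool_rot: [[-0.939, -0.345, -0.0], [-0.345, 0.939, 0.0], [0.0, 0.0, -1.0]]
force: [-0.5, 0.7, -0.0]
width: 0.007
```

Request:
apply_moves(targets=[{"gripper":0,"x":0,"y":0,"z":0,"yaw":0},{"gripper":0,"x":0,"y":0,"z":0,"yaw":0},{"gripper":0,"x":0,"y":0,"z":0,"yaw":0},{"gripper":0,"x":0,"y":0,"z":0,"yaw":0},{"gripper":0,"x":0,"y":0,"z":0,"yaw":0}])

```text
time: 9.95
tool_pos: [0.4332, 0.0645, 0.2107]
tool_rot: [[-0.939, -0.345, -0.0], [-0.345, 0.939, -0.0], [0.0, -0.0, -1.0]]
force: [0.9, 0.0, -0.2]
width: -0.002
```

```bash
python3 - <<'E'
from h import *
s=manip.read_state();print(s["time"],s["tool_pos"])
im,d=manip.grab_frame("wrist");cv2.imwrite("pics/w7.png",im);np.save("Pw7.npy",pts("wrist",d,s))
im,d=manip.grab_frame("scene");cv2.imwrite("pics/s7.png",cv2.resize(im[140:300,150:350],None,fx=4,fy=4,interpolation=cv2.INTER_CUBIC)[:600])
E
```

```text
9.95 [0.43318405 0.06454284 0.21072389]
```

View pics/w7.png

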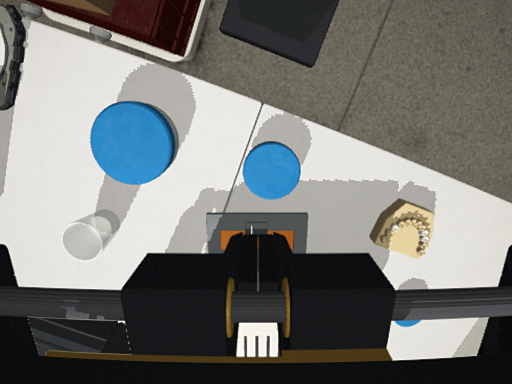

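View pics/s7.png

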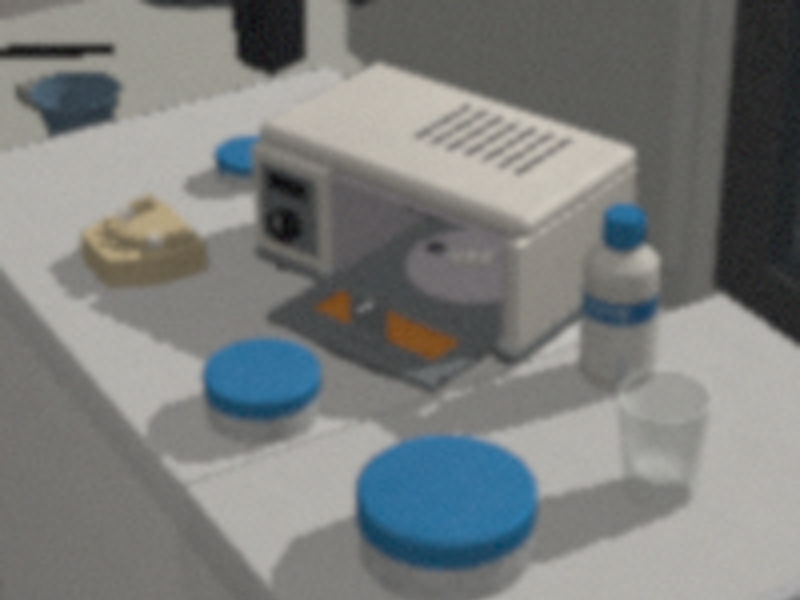

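The flap has folded down, clear of the tin: its outer edge is at wrist row 213, and the tin's nearest edge is at row 199. I'll wait, then measure the angle and the tin.

Request:
apply_moves(targets=[{"gripper":0,"x":0,"y":0,"z":0,"yaw":0},{"gripper":0,"x":0,"y":0,"z":0,"yaw":0},{"gripper":0,"x":0,"y":0,"z":0,"yaw":0},{"gripper":0,"x":0,"y":0,"z":0,"yaw":0},{"gripper":0,"x":0,"y":0,"z":0,"yaw":0}])

```text
time: 10.47
tool_pos: [0.4332, 0.0646, 0.2107]
tool_rot: [[-0.939, -0.345, 0.0], [-0.345, 0.939, -0.0], [-0.0, -0.0, -1.0]]
force: [0.3, 0.2, -0.3]
width: 0.004
```

Request:
apply_moves(targets=[{"gripper":0,"x":0,"y":0,"z":0,"yaw":0},{"gripper":0,"x":0,"y":0,"z":0,"yaw":0},{"gripper":0,"x":0,"y":0,"z":0,"yaw":0},{"gripper":0,"x":0,"y":0,"z":0,"yaw":0},{"gripper":0,"x":0,"y":0,"z":0,"yaw":0}])

```text
time: 10.88
tool_pos: [0.4332, 0.0645, 0.2107]
tool_rot: [[-0.939, -0.345, -0.0], [-0.345, 0.939, -0.0], [0.0, -0.0, -1.0]]
force: [-1.2, 0.1, 0.5]
width: -0.0
```

Request:
apply_moves(targets=[{"gripper":0,"x":0,"y":0,"z":0,"yaw":0},{"gripper":0,"x":0,"y":0,"z":0,"yaw":0},{"gripper":0,"x":0,"y":0,"z":0,"yaw":0},{"gripper":0,"x":0,"y":0,"z":0,"yaw":0},{"gripper":0,"x":0,"y":0,"z":0,"yaw":0}])

```text
time: 11.3
tool_pos: [0.4332, 0.0646, 0.2107]
tool_rot: [[-0.939, -0.345, -0.0], [-0.345, 0.939, -0.0], [0.0, -0.0, -1.0]]
force: [-0.2, -0.0, 0.0]
width: 0.007
```

Request:
apply_moves(targets=[{"gripper":0,"x":0,"y":0,"z":0,"yaw":0},{"gripper":0,"x":0,"y":0,"z":0,"yaw":0},{"gripper":0,"x":0,"y":0,"z":0,"yaw":0},{"gripper":0,"x":0,"y":0,"z":0,"yaw":0},{"gripper":0,"x":0,"y":0,"z":0,"yaw":0}])

```text
time: 11.72
tool_pos: [0.4332, 0.0645, 0.2107]
tool_rot: [[-0.939, -0.345, 0.0], [-0.345, 0.939, -0.0], [-0.0, -0.0, -1.0]]
force: [-0.3, 0.5, -0.8]
width: 0.003
```

```bash
python3 - <<'E'
from h import *
o,R=U()
s=manip.read_state();im,d=manip.grab_frame("wrist");Pb=pts("wrist",d,s)
for P in(np.load("Pw7.npy"),Pb):
    Q=P.reshape(-1,3);q=(Q[:,:2]-o)@R
    t=(np.hypot(Q[:,0]-.425,Q[:,1]-.077)<.045)&(Q[:,2]>.022)&(Q[:,2]<.036)
    c,r=cv2.minEnclosingCircle(Q[t,:2].astype(np.float32));A=np.c_[Q[t,:2],np.ones(t.sum())];n=np.linalg.lstsq(A,Q[t,2],rcond=None)[0]
    print("tin unit",(np.array(c)-o)@R,r,"z",np.median(Q[t,2]),"tilt",np.hypot(*n[:2]))
    f=(q[:,0]>-.117)&(q[:,0]<-.09)&(abs(q[:,1]+.026)<.055)&(Q[:,2]<.04)&(Q[:,2]>.004)
    l=np.polyfit(q[f,0],Q[f,2],1);print("flap",f.sum(),"z",np.median(Q[f,2]),"slope",l[0])
    e=(abs(q[:,1]+.07)<.01)&(Q[:,2]>.008)&(Q[:,2]<.03)&(q[:,0]>-.135);print("flap outer edge x",np.percentile(q[e,0],2))
P0=np.load("Pw1.npy");
for nm,c,rr,z0,z1 in(("model",(.437,.262),.05,.012,.04),("glass",(.563,-.092),.035,.053,.068)):
  for P in(P0,Pb):
    Q=P.reshape(-1,3);g=(np.hypot(Q[:,0]-c[0],Q[:,1]-c[1])<rr)&(Q[:,2]>z0)&(Q[:,2]<z1);print(nm,g.sum(),Q[g].mean(0).round(4))
im,_=manip.grab_frame("scene");
for a in(im,):
    df=cv2.absdiff(cv2.imread("pics/scene0.png"),a).max(2)
    for nm,(x0,y0,x1,y1) in dict(model=(168,188,204,212),bottle=(293,190,318,238),glass=(303,233,330,264)).items(): print(nm,df[y0:y1,x0:x1].mean().round(1))
print(manip.read_state()["time"])
E
```

```text
tin unit [-0.16932692 -0.01133135] 0.032153502106666565 z 0.026960912626393663 tilt 0.004145754317674118
flap 1853 z 0.019685606779693332 slope 0.0016325632975793094
flap outer edge x -0.11757728296452513
tin unit [-0.16918574 -0.01140084] 0.03220763057470322 z 0.026993724645125283 tilt 0.0033382256873148485
flap 1852 z 0.019740666121548872 slope 0.002785123392956275
flap outer edge x -0.11730976459707108
model 1099 [0.4243 0.2605 0.0201]
model 2341 [0.4372 0.2567 0.02  ]
glass 317 [ 0.556  -0.0887  0.0577]
glass 547 [ 0.5632 -0.0939  0.0576]
model 9.0
bottle 8.0
glass 10.0
11.8167
```

```bash
python3 - <<'E'
from h import *
print(manip.finish_job())
E
```

```text
the job is handed in; nothing more can be done
None
```

The tin is out of the flap's way, the flap is folded fully down, and I handed the job in at about 12 s. No verdict is reported.

**What I did:** I picked out the 64 mm tin from the larger and smaller look-alikes. I held it lightly between the fingertips and slid it flat along the bench, 57–58 mm straight out from the unit. I then pressed the push bar to its stop (about 9 N), withdrew, and let the flap fold down by itself.

**Last checks:**

| Item | Result |
|---|---|
| Flap | Level in both looks, about 1.8 s apart (slope under 0.003) |
| Tin | Flat and still at unit x ≈ -0.169 m; it had to be beyond -0.157 |
| Gap from flap's edge to tin | About 20 mm |
| Hand | High above the bench, touching nothing |
| Glass, model, bottle | The scene image regions look unchanged (mean differences 8–10 grey levels; noise level not checked) |

**Disagreements:**
- **Unit position:** the flap's outer edge measured at x = -0.117 m, where -0.121 m was expected. The unit estimate is therefore off by 3–4 mm, in the direction that puts the tin slightly further clear.
- **Glass and model:** their wrist-camera averages differ by up to 13 mm between the first and last views. I put this down to the gripper hiding part of each in the first view, and the scene camera showed no shift.

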